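# Seat a bisque tile and snap the retaining flap over

## Task

Slide the tile lying on the fixture's bed fully home, pushing the stiff ejector bar back to its end stop, and hold it pressed there for about a second with about 10 N; it is fragile, so never push it against the bar with more than 18 N. Then tip the raised spring flap past its snap point and let it spring shut on its own in front of the tile, without ever pressing on the fixture with more than 18 N. Leave everything else on the bench where it is.

Things in the scene. Friction and masses are not known exactly. Their poses are not given: they have to be found in the camera images.
- fixture: Aluminium tile fixture fixed to the bench. Origin on the bench top; z up; x: the way the tile slides home, away from the open front end. Slippery flat bed 240 x 110 mm, x -125 to 115 mm, its top at z = 30 mm. Two rails 10 mm high, 64 mm apart, guide the tile. A fixed back bar stands 14 mm high on the bed at x = 96 to 114 mm.
- tile: Fragile terracotta tile 100 (x) x 60 (y) x 12 (z) mm, about 130 g, flat on the bed between the rails, short of home; origin: centre of its underside. Home: its centre at fixture x = 7 to 13 mm, front edge at x = -43 to -37 mm, depending on where the end stop was set. Pushed at its front edge it slides freely under the hinge, meets the ejector, and moves that back to the end stop.
- ejector (a joint): Ejector: steel bar 56 mm wide, 12 mm high, across the bed behind the tile, sliding along fixture x with a friction of about 3 N; stays where left. Value in m: 0 forward, 0.015 back on its rigid end stop. The end stop is adjustable: the bar's face is then at fixture x = 60 mm, give or take 3 mm, so feel for it. Starts at 0 to 0.006.
- flap (a joint): Spring-hinged steel flap. Radians: 0 open (start; upright, leaning 20 degrees back to fixture +x), 1.92 shut (level over the tile, lip 3 to 9 mm in front of the home tile; a tile far from home blocks the lip). Over-centre spring: snap point 0.96; below it drives open, above it shut; 0.4 Nm at either stop, fading to 0 at the snap point. Tip it from its rear (+x) face towards -x, 30 to 60 mm above the hinge.
- flap_hinge (a point): Middle of the flap's hinge axis (along fixture y), at fixture x = 25 mm, z = 58 mm; 70 mm pin between two ears at y = +-40 mm that reach z = 66 mm. Its tension spring is the thin rod outside the +y ear, at y = 48 mm.
- flap_edge (a point): Middle of the flap's free edge, 77 mm from the hinge axis, some 130 mm above the bench when open. The flap is a plate 50 mm wide, 5 mm thick, with a lip bent 25 mm down (when shut) at this edge. Tipping it takes about 6 N here, more nearer the hinge.
- spare_tile: Bystander, to be left alone: a second terracotta tile like the first, lying flat on the bench beside the fixture; origin: centre of its underside.
- rib: Bystander, to be left alone: flat wooden shaping rib 108 x 45 x 6 mm on the bench; origin: underside.
- bowl: Bystander, to be left alone: small white bowl, 90 mm across, 45 mm high; origin: centre of its underside.
- cup: Bystander, to be left alone: white cup without handle, 68 mm across, 80 mm high; origin: centre of its underside.
- loop_brush: Bystander, to be left alone: brush lying on the bench; origin: underside.
- plaster_plug: Bystander, to be left alone: plaster plug, 60 mm across, 45 mm high; origin: centre of its underside.
Things that resemble listed ones, but are neither listed nor needed, are in the scene too. What is shaped like the tile but black or green is not meant.

How it is judged:
On the way, in this order (a step that is already met when the one before it is completed fails the run):
1. the tile is pressed home: the ejector is within 1.5 mm of its end stop and the tile presses on it with 6.5 to 14 N for 0.5 s, the flap still open (value of joint ejector above 0.0135 m and contact force between tile and ejector between 6.5 and 14 N and value of joint flap below 0.4 rad), for 0.5 s.
2. the flap has sprung shut (value of joint flap above 1.86 rad), for 0.2 s.
At the end, for the whole second after the job is handed in: The flap is shut (within 0.06 rad of its stop), the tile lies flat and still on the bed between the flap's lip and the ejector (its centre beyond fixture x = 3 mm), the ejector within 2 mm of its end stop, and the fixture is not touched (value of joint flap above 1.86 rad and value of joint ejector above 0.013 m and x of tile in the frame of fixture above 0.003 m and z of tile in the frame of fixture below 0.033 m and angle between tile's own z axis and vertical below 0.05 rad and linear speed of tile below 0.01 m/s and not (contact force between the fingers and fixture above 0.3 N)).
It fails at once if the tile is pushed against the ejector with more than 18 N (contact force between tile and ejector above 18 N).
It fails at once if the fixture or its flap is pressed with more than 18 N (contact force between the fingers and fixture above 18 N).
It fails at once if the flap is pressed down by the fingers beyond 1.4 rad instead of springing shut on its own (value of joint flap above 1.4 rad and contact force between the fingers and flap above 1 N).
It fails at once if a bystander is moved by more than 20 mm (distance of any of spare_tile, rib, bowl, cup, loop_brush, plaster_plug from where it was at the start of the episode above 0.02 m).
It also fails if it takes over 64 s, if anything falls off the work surface, if the arm or the gripper's body presses on something with over 40 N, if the wrist force passes 120 N, or if a joint passes its speed limit or range.

## Robot

A 6-joint arm with a two-finger parallel gripper is mounted at the origin on the work surface. World frame = base frame: x ahead of the robot, y to its left, z up, the work surface at z = 0. Lengths are in m, angles in rad, forces in N, time in s.
With the tool pointing down it reaches from about 0.35 to 0.975 m from the base axis. Payload 4.9 kg.
Tool frame: the origin (TCP) lies at the very end of the fingers, on their centre line; the grasp point (between the pads) lies 19 mm behind it; x points along the fingers, y is the direction in which the jaws open and shut, and the axes are right-handed (so a half turn about x gives the same grasp; the last joint's range is limited). The gripper opens to 85 mm and grips with 20 to 120 N. Pads are 22 mm wide; open, the fingers measure 114 mm over their backs; the gripper's body (76 mm by 85 mm) begins 54 mm behind the grasp point. The pads swing forward as they close: fully open they stand 13 mm farther back than shut.
Start: joints at [1.194, 0.053, 1.613, -0, 1.476, -0.119], TCP at [0.159, 0.604, 0.231] pointing down, gripper open.
Joint ranges: [-3.01, 3.01], [-1.01, 2.22], [0.06, 2.58], [-1.02, 4.17], [0.09, 2.62], [-3.14, 3.14]. Speed limits (rad/s): [2.57, 2.57, 3.14, 3.14, 3.14, 3.14].

## Interface

Orientations are given as a rotation vector (axis times angle).
In Python, from station import ctrl, get_image, calibration, finish_job, search_frame, cut_out, mark_of gives the robot as it stands. The module is installed in compiled form; this text tells all that it offers.
- The arm moves only by the tool arm_command, never from a script. Its argument "plan" is a list that holds one entry, the list of rows, each a list of 7 numbers: the shift along the tool's x, y, z in m, then the turn, a rotation vector about the tool's x, y, z in degrees, then the finger opening in m, from 0 to 0.0854. A call has 1 to 20 rows; each row shifts and turns the pose as measured when the row begins, along the tool's axes as they then stand; what a row does not reach is not made up. A row lasts 1/12 s, in which the tool goes at most 41.7 mm and 7.16 degrees, less where a joint would pass 70% of its speed; a pose out of reach is approached as far as the arm can. A call with a gripper value outside its range is refused whole. The fingers move at their own pace and stop on an object; "squeeze" is the grip in N (left out, the last holds). Time passes only in rows, so rows that do not move let the fingers close. It gives the time, the measured TCP pose, the force and the opening at its end, in the units of the state.
- ctrl.get_obs(): the state, without advancing time (a new reading comes with each control period).
- get_image(name): name is "scene" or "side" or "wrist"; returns the picture (400x640x3 uint8, red, green, blue); there is no depth.
- calibration(name): a dict with "fx", "fy", "cx", "cy" (pixels), "cam_to_world" (4x4, takes a point from camera to world coordinates); the wrist camera has in their place "hand_eye" (4x4, takes a point from camera to tool coordinates, whose origin is the TCP and whose axes are the tool frame's). Camera axes: x right, y down, z forward; pixel columns grow to the right and rows downward; lengths in m; the calibration is good to about 2 mm. A picture is of the moment at which its call begins: read the wrist's pose just before it. calibration takes no time and is no camera call.
- finish_job(): hands the job in, once; it reports no verdict.
Trained networks look in the newest picture that a camera, given by its name, has taken for a name from the list of things; names that differ only in an ending like _2 or _b are one class to them, and where a whole thing is asked for, a point or a joint stands for the part that bears it (a point fixed in the world has none). Each returns a list of dicts, best first, with "conf" (0 to 1); they miss things now and then, are a little off and sometimes report something else, mostly with a low value. They report only what shows in the picture. A call takes as long as a camera call. They do not tell look-alikes from the thing itself.
- search_frame(camera, thing): "at" ([x, y, z] in m, in the coordinates of the camera as it stood for that picture, good to about 4 mm: the middle of the surface that is visible of it).
- cut_out(camera, thing): "mask" (400x640 bool, what is visible of it).
- mark_of(camera, thing): "at" ([x, y, z] in m, in the coordinates of the camera as it stood for that picture, good to about 4 mm: a listed point, or the origin of a listed thing).
The state is a dict: "t": time; "q": joint angles; "dq": joint speeds; "effort": joint torques, N m; "tool_pos": TCP position; "tool_rot": TCP orientation; "contact_force": force on the tool from outside, world axes, zero at the start; "wrist_torque": the same for the moment, N m; "opening": finger opening in m.
Only numpy, scipy, OpenCV 4.12 (cv2) and the standard library are available. Lean on these libraries where they do the work, as an engineer would, in place of code of your own. Each camera call takes 0.05 s, during which the arm holds its last target. There are 200 camera calls.

## Working session

There is one attempt and no reset: what is moved stays moved. The work goes in short steps, Python scripts to look and compute and a tool call to move; the robot and the scene stay as the last step left them, time stands still between calls to the robot, and variables do not carry over. Pictures are saved under pics/ and viewed, about 8 in all and at most 12, crops included, and the job is handed in when it is done.

Besides the shell and the picture viewer there is one more tool, called after ">>>" as name(argument=value, ...) on one line, values as JSON. arm_command: Moves the arm, as the interface text tells. Its arguments: {"type":"object","properties":{"plan":{"type":"array","items":{"type":"array","items":{"type":"array","items":{"type":"number"}}}},"squeeze":{"type":"number"}},"required":["plan"]}

```bash
mkdir -p pics
cat > h.py <<'E'
import numpy as np, cv2
from scipy.spatial.transform import Rotation as R
from station import *
def c2w(cam):
    c=calibration(cam)
    if 'cam_to_world' in c: return np.array(c['cam_to_world'])
    o=ctrl.get_obs(); T=np.eye(4); T[:3,:3]=R.from_rotvec(o['tool_rot']).as_matrix(); T[:3,3]=o['tool_pos']
    return T@np.array(c['hand_eye'])
def world(cam,p): return (c2w(cam)@np.append(p,1))[:3]
def px(cam,P):
    c=calibration(cam); q=np.linalg.inv(c2w(cam))@np.append(P,1)
    return np.array([c['fx']*q[0]/q[2]+c['cx'],c['fy']*q[1]/q[2]+c['cy']])
E
python3 - <<'E'
from h import *
o=ctrl.get_obs(); print({k:np.round(v,3) for k,v in o.items()})
print(np.round(R.from_rotvec(o['tool_rot']).as_matrix(),2))
for c in('scene','side'):
    im=get_image(c); cv2.imwrite(f'pics/{c}0.png',im[:,:,::-1])
    for t in('fixture','tile','flap_hinge','flap_edge','ejector','spare_tile','cup','bowl','plaster_plug','rib','loop_brush'):
        print(c,t,[(round(d['conf'],2),world(c,d['at']).round(3).tolist()) for d in mark_of(c,t)[:3]])
E
```

```text
{'t': np.float64(0.0), 'q': array([ 1.194,  0.053,  1.614, -0.   ,  1.476, -0.119]), 'dq': array([ 0.002,  0.   , -0.003, -0.   ,  0.001, -0.001]), 'effort': array([ 0.0000e+00, -3.9367e+01, -3.7018e+01, -0.0000e+00,  7.0000e-03,
        0.0000e+00]), 'tool_pos': array([0.159, 0.604, 0.23 ]), 'tool_rot': array([ 0.201,  1.562, -0.204]), 'contact_force': array([0.126, 0.34 , 0.048]), 'wrist_torque': array([ 0.037,  0.034, -0.006]), 'opening': np.float64(0.085)}
[[-0.    0.25  0.97]
 [-0.    0.97 -0.25]
 [-1.   -0.   -0.  ]]
scene fixture [(0.62, [0.585, -0.046, 0.002])]
scene tile [(0.86, [0.358, 0.134, -0.003]), (0.78, [0.329, -0.258, 0.001]), (0.69, [0.545, -0.056, 0.028])]
scene flap_hinge [(0.69, [0.613, -0.043, 0.058])]
scene flap_edge [(0.87, [0.641, -0.041, 0.13]), (0.28, [0.584, -0.048, -0.003])]Traceback (most recent call last):
  File "<stdin>", line 7, in <module>
ValueError: it knows: bowl, cup, fixture, flap_edge, flap_hinge, loop_brush, plaster_plug, rib, spare_tile, tile
```

Run:
```python
from h import *
for c in('scene','side'):
    im=get_image(c); cv2.imwrite(f'pics/{c}1.png',im[:,:,::-1])
    for t in('fixture','tile','flap_hinge','flap_edge','cup','bowl','plaster_plug','rib','loop_brush')[0 if c=='side' else 4:]:
        print(c,t,[(round(d['conf'],2),world(c,d['at']).round(3).tolist()) for d in mark_of(c,t)[:3]])
```

```text
scene cup [(0.86, [0.766, -0.111, -0.003])]
scene bowl [(0.72, [0.651, 0.112, 0.0])]
scene plaster_plug [(0.77, [0.759, 0.032, 0.001])]
scene rib [(0.94, [0.499, 0.08, -0.001]), (0.68, [0.594, -0.261, 0.001]), (0.26, [0.639, -0.042, 0.125])]
scene loop_brush [(0.93, [0.598, -0.259, 0.003])]
side fixture [(0.7, [0.585, -0.048, 0.005])]
side tile [(0.86, [0.353, 0.135, 0.001]), (0.82, [0.365, -0.071, 0.003]), (0.74, [0.539, 0.253, 0.006])]
side flap_hinge [(0.89, [0.611, -0.051, 0.059])]
side flap_edge [(0.63, [0.638, -0.042, 0.132])]
side cup [(0.62, [0.759, -0.12, 0.002])]
side bowl [(0.67, [0.653, 0.107, 0.004])]
side plaster_plug [(0.48, [0.761, 0.03, 0.004])]
side rib [(0.79, [0.499, 0.075, 0.004])]
side loop_brush [(0.78, [0.604, -0.262, 0.001])]
```

View pics/scene0.png

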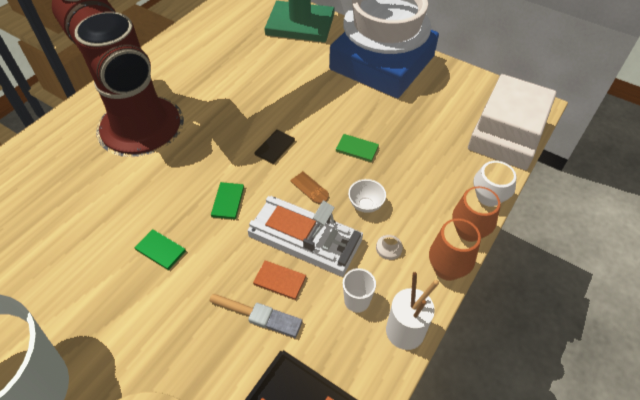

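```bash
ls pics
```

```text
scene0.png
scene1.png
side1.png
```

View pics/side1.png

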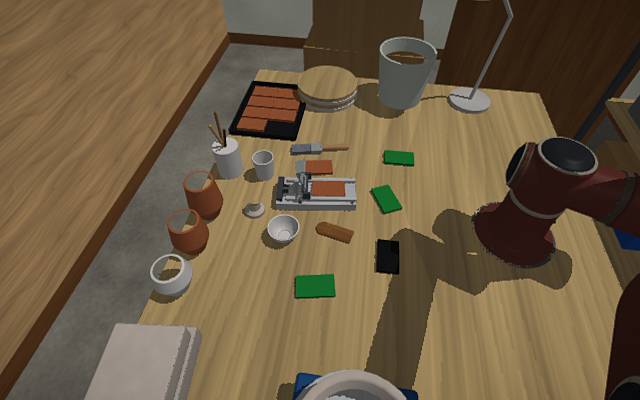

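The scene picture shows the fixture at about (305,235), with its tile at (292,222) and the flap upright at (325,215). Its open front faces the robot. The side view agrees (fixture around (315,190)). The spare tile is at about (280,280). I'll move above the fixture for a close look.

>>> arm_command(plan=[[[-0.005,-0.031,0.026,0,0,0,0],[-0.005,-0.031,0.026,0,0,0,0],[-0.005,-0.031,0.026,0,0,0,0],[-0.005,-0.031,0.026,0,0,0,0],[-0.005,-0.031,0.026,0,0,0,0],[-0.005,-0.031,0.026,0,0,0,0],[-0.005,-0.031,0.026,0,0,0,0],[-0.005,-0.031,0.026,0,0,0,0],[-0.005,-0.031,0.026,0,0,0,0],[-0.005,-0.031,0.026,0,0,0,0],[-0.005,-0.031,0.026,0,0,0,0],[-0.005,-0.031,0.026,0,0,0,0],[-0.005,-0.031,0.026,0,0,0,0],[-0.005,-0.031,0.026,0,0,0,0],[-0.005,-0.031,0.026,0,0,0,0],[-0.005,-0.031,0.026,0,0,0,0],[-0.005,-0.031,0.026,0,0,0,0],[-0.005,-0.031,0.026,0,0,0,0]]])

```text
t: 2.55
tool_pos: [0.4745, -0.0659, 0.3249]
tool_rot: [0.191, 1.55, -0.191]
contact_force: [0.6, -0.1, 0.3]
opening: 0.0001
```

```bash
cat > look.py <<'E'
from h import *
import sys
n=sys.argv[1]
im=get_image('wrist'); cv2.imwrite(f'pics/w{n}.png',im[:,:,::-1])
for t in('fixture','tile','flap_hinge','flap_edge'):
    print(t,[(round(d['conf'],2),world('wrist',d['at']).round(4).tolist()) for d in mark_of('wrist',t)[:3]])
for d in cut_out('wrist','tile')[:3]:
    m=d['mask'].astype(np.uint8); 
    # back-project onto tile top plane z=0.042
    c=calibration('wrist'); T=c2w('wrist'); v,u=np.nonzero(m)
    r=np.stack([(u-c['cx'])/c['fx'],(v-c['cy'])/c['fy'],np.ones(len(u))])
    w=T[:3,:3]@r; s=(0.042-T[2,3])/w[2]; P=(T[:3,3:]+w*s)[:2].T
    b=cv2.minAreaRect((P*1000).astype(np.float32)); print('tilemask',round(d['conf'],2),len(u),b)
E
python3 look.py 1
```

```text
fixture [(0.71, [0.5882, -0.0526, 0.0014])]
tile [(0.9, [0.3692, -0.0693, -0.0001]), (0.85, [0.5482, -0.0587, 0.0302]), (0.7, [0.5421, 0.254, -0.0002])]
flap_hinge [(0.88, [0.6115, -0.0484, 0.0575]), (0.7, [0.5862, -0.0488, -0.0017])]
flap_edge [(0.86, [0.6404, -0.039, 0.1283]), (0.42, [0.4978, 0.075, 0.0013])]
tilemask 0.8 3605 ((358.2824401855469, 123.65106201171875), (56.22585678100586, 96.06197357177734), 0.9490576982498169)
tilemask 0.79 3062 ((368.8288879394531, -65.13065338134766), (55.820404052734375, 92.64793395996094), 27.22130012512207)
tilemask 0.79 3309 ((333.5722961425781, -239.94436645507812), (94.32658386230469, 60.789764404296875), 1.9038751125335693)
```

View pics/w1.png

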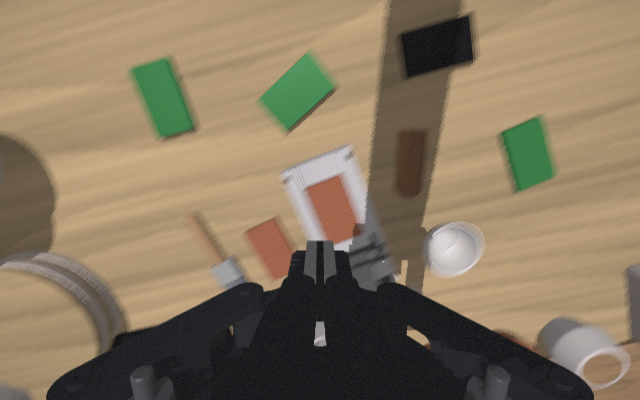

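The wrist picture shows the fixture from (282,170)/(352,147) at its front to the flap at about (375,250). The tile is at about (332,210). I'll fit its front and side edges by colour.

```bash
cat > fit.py <<'E'
from h import *
import sys
im=get_image('wrist'); c=calibration('wrist'); T=c2w('wrist'); o=ctrl.get_obs()
def bp(u,v,z):
    r=np.stack([(u-c['cx'])/c['fx'],(v-c['cy'])/c['fy'],np.ones(len(u))])
    w=T[:3,:3]@r; s=(z-T[2,3])/w[2]; return (T[:3,3:]+w*s)[:2].T
hsv=cv2.cvtColor(im,cv2.COLOR_RGB2HSV)
m=((hsv[...,0]<15)&(hsv[...,1]>110)&(hsv[...,2]>70)).astype(np.uint8)
n,l,s,ce=cv2.connectedComponentsWithStats(m)
t=px('wrist',[0.545,-0.057,0.042])
for i in range(1,n):
    if s[i,4]<300: continue
    v,u=np.nonzero(l==i); P=bp(u.astype(float),v.astype(float),0.042)
    if np.linalg.norm(P.mean(0)-[0.545,-0.055])<0.03:
        print(s[i],P.mean(0).round(4)); b=cv2.minAreaRect((P*1000).astype(np.float32)); print(b); print(cv2.boxPoints(b))
print('tool z heading deg',np.degrees(np.arctan2(*(R.from_rotvec(o['tool_rot']).as_matrix()[[1,0],2]))),o['tool_pos'])
# white bed front
b=bp(np.array([282.,352]),np.array([170.,147]),0.04); print('front',b)
E
python3 fit.py
```

```text
[ 306  173   59   70 2444] [ 0.543  -0.0555]
((544.9630737304688, -55.61249923706055), (99.20590209960938, 58.70551681518555), 7.613310813903809)
[[491.90854  -33.09022 ]
 [499.68625  -91.27824 ]
 [598.0176   -78.13478 ]
 [590.23987  -19.946762]]
tool z heading deg -13.812890955726008 [ 0.47373324 -0.06264992  0.32412409]
front [[ 0.46804855 -0.11761354]
 [ 0.45992724 -0.01254599]]
```

>>> arm_command(plan=[[[0,0,0,-7.1,0,0,0],[0,0,0,-7.1,0,0,0],[0,0,0,-7.1,0,0,0],[0.036,0,0,0,0,0,0],[0.036,0,0,0,0,0,0],[0.036,0,0,0,0,0,0],[0.036,0,0,0,0,0,0],[0.036,0,0,0,0,0,0],[0.036,0,0,0,0,0,0],[0.03,0,0,0,0,0,0],[0,0,0,0,0,0,0]]])

```text
t: 3.82
tool_pos: [0.4779, -0.0474, 0.0759]
tool_rot: [-0.137, 1.538, 0.126]
contact_force: [-1.7, -0.3, -0.1]
opening: 0.0001
```

```bash
cat > st.py <<'E'
from h import *
o=ctrl.get_obs(); M=R.from_rotvec(o['tool_rot']).as_matrix()
a=np.radians(7.6); F=np.array([[np.cos(a),-np.sin(a)],[np.sin(a),np.cos(a)]])
p=F.T@(o['tool_pos'][:2]-[0.587,-0.050]); f=F.T@o['contact_force'][:2]
print('t',o['t'],'fix xy mm',(p*1000).round(1),'z',(o['tool_pos'][2]*1000).round(1),'F',f.round(2),o['contact_force'][2].round(2),'heading',np.degrees(np.arctan2(M[1,2],M[0,2])).round(2),'tilt',np.degrees(M[:2,0]).round(2))
E
python3 st.py; python3 fit.py
```

```text
t 3.8167 fix xy mm [-107.8   17. ] z 75.9 F [-1.72 -0.05] -0.11 heading 9.64 tilt [ 1.69 -0.26]
tool z heading deg 9.639896297070255 [ 0.47944692 -0.04770975  0.0786873 ]
front [[ 0.44602008 -0.07807312]
 [ 0.42517443 -0.03887971]]
```

>>> arm_command(plan=[[[0,-0.009,-0.004,1,0.8,0,0],[0,-0.008,-0.004,1,0.8,0,0],[0,0,0,0,0,0,0],[0,0,0,0,0,0,0]]])

```text
t: 4.2
tool_pos: [0.4784, -0.0671, 0.0871]
tool_rot: [-0.116, 1.555, 0.093]
contact_force: [0.0, -0.6, 0.1]
opening: -0.0002
```

```bash
python3 st.py
```

```text
t 4.2 fix xy mm [-109.9   -2.5] z 87.1 F [-0.04 -0.56] 0.11 heading 7.65 tilt [ 0.82 -0.79]
```

>>> arm_command(plan=[[[0.0,0.002,-0.006,0,0.8,-0.6,0],[0.015,0,0,0,0,0,0],[0.015,0,0,0,0,0,0],[0,0,0,0,0,0,0],[0,0,0,0,0,0,0]]])

```text
t: 4.62
tool_pos: [0.4771, -0.069, 0.0653]
tool_rot: [-0.129, 1.556, 0.076]
contact_force: [0.1, -0.0, 0.3]
opening: -0.0
```

```bash
python3 st.py
```

```text
t 4.6167 fix xy mm [-111.4   -4.3] z 65.3 F [ 0.05 -0.02] 0.28 heading 7.51 tilt [ 0.81 -1.87]
```

>>> arm_command(plan=[[[0.0,0.004,-0.003,0,1.0,1.8,0],[0.012,0,0,0,0,0,0],[0.0,0,0,0,0,0,0],[0,0,0,0,0,0,0]]])

```text
t: 4.95
tool_pos: [0.4754, -0.0659, 0.0559]
tool_rot: [-0.107, 1.571, 0.098]
contact_force: [0.8, -0.2, 0.8]
opening: -0.0004
```

```bash
python3 st.py; python3 fit.py
```

```text
t 4.95 fix xy mm [-112.8   -1. ] z 55.9 F [ 0.71 -0.34] 0.77 heading 7.5 tilt [-0.15 -0.35]
tool z heading deg 7.505538213745316 [ 0.47488972 -0.06569971  0.05555109]
front [[ 0.43494909 -0.09237984]
 [ 0.41799507 -0.0572258 ]]
```

>>> arm_command(plan=[[[0.012,0.001,0,0,0,0,0],[0.009,0,0,0,0,0,0],[0,0,0,0,0,0,0],[0,0,0,0,0,0,0]]])

```text
t: 5.33
tool_pos: [0.4747, -0.0646, 0.0326]
tool_rot: [-0.108, 1.572, 0.098]
contact_force: [-0.0, -0.6, 0.7]
opening: 0.0001
```

```bash
python3 st.py
python3 - <<'E'
from h import *
a=get_image('wrist'); b=get_image('scene')[170:300,220:400]
b=cv2.resize(b,None,fx=3,fy=3,interpolation=cv2.INTER_CUBIC)
cv2.imwrite('pics/w2.png',np.vstack([cv2.resize(a,(540,338))[100:338],cv2.copyMakeBorder(b[:360],0,0,0,0,0)])[:,:,::-1])
E
```

```text
t 5.3333 fix xy mm [-113.3    0.3] z 32.6 F [-0.12 -0.57] 0.7 heading 7.52 tilt [-0.16 -0.37]
```

View pics/w2.png

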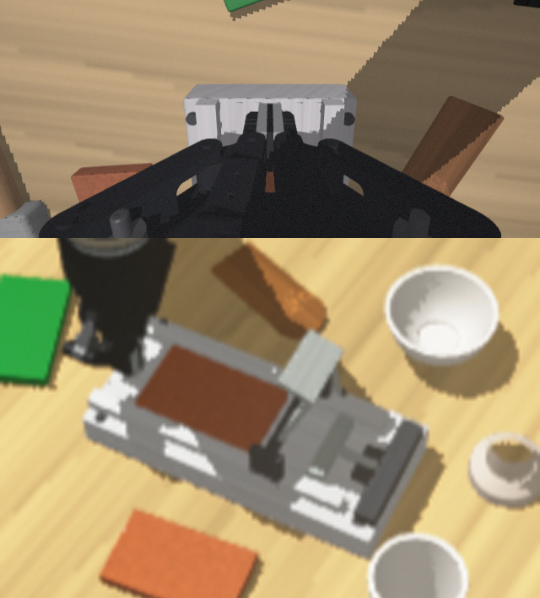

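The fingers stand in the bed's open front, centred between the rails and ahead of the tile. I'll start the push.

>>> arm_command(plan=[[[-0.003,0,0.002,0,0,0,0],[0,0,0.005,0,0,0,0],[0,0,0.005,0,0,0,0],[0,0,0.005,0,0,0,0],[0,0,0.005,0,0,0,0],[0,0,0.005,0,0,0,0],[0,0,0.004,0,0,0,0],[0,0,0.003,0,0,0,0],[0,0,0.002,0,0,0,0],[0,0,0,0,0,0,0]]])

```text
t: 6.27
tool_pos: [0.5162, -0.0598, 0.0376]
tool_rot: [-0.109, 1.569, 0.097]
contact_force: [0.2, 1.1, -0.1]
opening: -0.0003
```

```bash
python3 st.py
```

```text
t 6.2667 fix xy mm [-71.4  -0.3] z 37.6 F [0.34 1.04] -0.15 heading 7.53 tilt [ 0.02 -0.43]
```

>>> arm_command(plan=[[[0.001,0,0.002,0,0,0,0],[0,0,0.002,0,0,0,0],[0,0,0.002,0,0,0,0],[0,0,0.001,0,0,0,0]]])

```text
t: 6.6
tool_pos: [0.5232, -0.0587, 0.0361]
tool_rot: [-0.109, 1.569, 0.097]
contact_force: [0.6, 0.7, 1.2]
opening: 0.0003
```

```bash
python3 st.py
```

```text
t 6.6 fix xy mm [-64.4  -0.2] z 36.1 F [0.66 0.61] 1.17 heading 7.53 tilt [-0.04 -0.42]
```

>>> arm_command(plan=[[[0,0,0.0015,0,0,0,0],[0,0,0.0015,0,0,0,0],[0,0,0.0015,0,0,0,0]]])

```text
t: 6.85
tool_pos: [0.5278, -0.0581, 0.036]
tool_rot: [-0.109, 1.57, 0.097]
contact_force: [-0.7, 0.1, 0.1]
opening: -0.0002
```

```bash
python3 st.py
```

```text
t 6.85 fix xy mm [-59.7  -0.2] z 36.0 F [-0.67  0.18] 0.08 heading 7.52 tilt [-0.06 -0.42]
```

>>> arm_command(plan=[[[0,0,0.001,0,0,0,0],[0,0,0.001,0,0,0,0]]])

```text
t: 7.02
tool_pos: [0.5291, -0.0578, 0.0358]
tool_rot: [-0.109, 1.572, 0.098]
contact_force: [-4.2, -0.0, 1.5]
opening: 0.0003
```

```bash
python3 st.py
```

```text
t 7.0167 fix xy mm [-58.4  -0.1] z 35.8 F [-4.15  0.52] 1.47 heading 7.53 tilt [-0.21 -0.43]
```

>>> arm_command(plan=[[[0,0,0.001,0,0,0,0],[0,0,0.001,0,0,0,0]]])

```text
t: 7.18
tool_pos: [0.5297, -0.0576, 0.0352]
tool_rot: [-0.109, 1.576, 0.098]
contact_force: [-4.0, -0.9, 1.5]
opening: 0.0
```

```bash
python3 st.py
```

```text
t 7.1833 fix xy mm [-57.8   0. ] z 35.2 F [-4.04 -0.39] 1.49 heading 7.54 tilt [-0.44 -0.43]
```

>>> arm_command(plan=[[[0,0,0.0015,0,-0.3,0,0],[-0.001,0,0.0015,0,0,0,0],[0,0,0.0015,0,0,0,0]]])

```text
t: 7.43
tool_pos: [0.5328, -0.0569, 0.0351]
tool_rot: [-0.108, 1.575, 0.099]
contact_force: [-4.0, -0.1, -0.8]
opening: -0.0001
```

```bash
python3 st.py
```

```text
t 7.4333 fix xy mm [-54.6   0.3] z 35.1 F [-3.96  0.42] -0.77 heading 7.54 tilt [-0.34 -0.38]
```

>>> arm_command(plan=[[[0,0,0.0015,0,0,0,0],[0,0,0.0015,0,0,0,0]]])

```text
t: 7.6
tool_pos: [0.5356, -0.0566, 0.0349]
tool_rot: [-0.108, 1.576, 0.099]
contact_force: [-3.6, -0.6, 1.9]
opening: -0.0
```

```bash
python3 st.py
```

```text
t 7.6 fix xy mm [-51.8   0.3] z 34.9 F [-3.61 -0.11] 1.9 heading 7.54 tilt [-0.4  -0.38]
```

>>> arm_command(plan=[[[0,0,0.001,0,0,0,0],[0,0,0.001,0,0,0,0],[0,0,0.001,0,0,0,0]]])

```text
t: 7.85
tool_pos: [0.539, -0.0561, 0.0349]
tool_rot: [-0.108, 1.576, 0.099]
contact_force: [-4.1, -0.3, 0.9]
opening: 0.0
```

```bash
python3 st.py
```

```text
t 7.85 fix xy mm [-48.4   0.3] z 34.9 F [-4.05  0.25] 0.88 heading 7.55 tilt [-0.42 -0.39]
```

>>> arm_command(plan=[[[0,0,0.001,0,0,0,0],[0,0,0.001,0,0,0,0]]])

```text
t: 8.02
tool_pos: [0.5398, -0.056, 0.0346]
tool_rot: [-0.109, 1.58, 0.099]
contact_force: [-9.0, -2.3, 5.2]
opening: -0.0001
```

```bash
python3 st.py
```

```text
t 8.0167 fix xy mm [-47.5   0.3] z 34.6 F [-9.23 -1.08] 5.25 heading 7.57 tilt [-0.65 -0.4 ]
```

>>> arm_command(plan=[[[-0.0003,0,0.001,0,0,0,0]]])

```text
t: 8.1
tool_pos: [0.5398, -0.0559, 0.0346]
tool_rot: [-0.109, 1.583, 0.099]
contact_force: [-6.9, -1.8, 2.6]
opening: -0.0001
```

```bash
python3 st.py
```

```text
t 8.1 fix xy mm [-47.6   0.4] z 34.6 F [-7.05 -0.9 ] 2.56 heading 7.58 tilt [-0.84 -0.42]
```

>>> arm_command(plan=[[[-0.0003,0,0.001,0,0,0,0]]])

```text
t: 8.18
tool_pos: [0.5397, -0.0559, 0.0346]
tool_rot: [-0.109, 1.586, 0.099]
contact_force: [-7.2, -0.8, 3.1]
opening: -0.0001
```

```bash
python3 st.py
```

```text
t 8.1833 fix xy mm [-47.6   0.4] z 34.6 F [-7.27  0.13] 3.14 heading 7.6 tilt [-1.01 -0.44]
```

>>> arm_command(plan=[[[-0.0002,0,0.0012,0,-0.15,0,0],[-0.0002,0,0.0012,0,-0.15,0,0]]])

```text
t: 8.35
tool_pos: [0.5397, -0.0559, 0.0344]
tool_rot: [-0.11, 1.588, 0.1]
contact_force: [-7.8, -2.1, 3.4]
opening: 0.0
```

```bash
python3 st.py
```

```text
t 8.35 fix xy mm [-47.6   0.4] z 34.4 F [-7.97 -1.02] 3.43 heading 7.62 tilt [-1.13 -0.43]
```

>>> arm_command(plan=[[[-0.0002,0,0.0013,0,-0.15,0,0],[-0.0002,0,0.0013,0,-0.15,0,0]]])

```text
t: 8.52
tool_pos: [0.5397, -0.0558, 0.0342]
tool_rot: [-0.11, 1.591, 0.101]
contact_force: [-8.3, -1.5, 4.1]
opening: 0.0
```

```bash
python3 st.py
```

```text
t 8.5167 fix xy mm [-47.7   0.5] z 34.2 F [-8.47 -0.39] 4.08 heading 7.65 tilt [-1.26 -0.41]
```

>>> arm_command(plan=[[[-0.0004,0,0.0015,0,-0.2,0,0],[-0.0004,0,0.0015,0,-0.2,0,0]]])

```text
t: 8.68
tool_pos: [0.5397, -0.0558, 0.0342]
tool_rot: [-0.11, 1.592, 0.101]
contact_force: [-7.7, -2.6, 2.9]
opening: -0.0
```

```bash
python3 st.py
```

```text
t 8.6833 fix xy mm [-47.6   0.5] z 34.2 F [-8.   -1.55] 2.86 heading 7.68 tilt [-1.35 -0.41]
```

>>> arm_command(plan=[[[-0.0004,0,0.0015,0,-0.2,0,0],[-0.0004,0,0.0015,0,-0.2,0,0],[-0.0004,0,0.0015,0,-0.2,0,0],[-0.0004,0,0.0015,0,-0.2,0,0]]])

```text
t: 9.02
tool_pos: [0.5397, -0.0558, 0.0342]
tool_rot: [-0.11, 1.595, 0.103]
contact_force: [-8.4, -2.1, 4.2]
opening: 0.0
```

```bash
python3 st.py
```

```text
t 9.0167 fix xy mm [-47.7   0.5] z 34.2 F [-8.58 -1.  ] 4.22 heading 7.74 tilt [-1.52 -0.39]
```

>>> arm_command(plan=[[[-0.0004,0,0.0018,0,-0.25,0,0],[-0.0004,0,0.0018,0,-0.25,0,0],[-0.0004,0,0.0018,0,-0.25,0,0],[-0.0004,0,0.0018,0,-0.25,0,0]]])

```text
t: 9.35
tool_pos: [0.5397, -0.0556, 0.0339]
tool_rot: [-0.111, 1.598, 0.104]
contact_force: [-9.6, -1.8, 4.9]
opening: -0.0002
```

```bash
python3 st.py
```

```text
t 9.35 fix xy mm [-47.6   0.7] z 33.9 F [-9.75 -0.51] 4.87 heading 7.8 tilt [-1.68 -0.34]
```

>>> arm_command(plan=[[[-0.0004,0,0.0018,0,-0.25,0,0],[-0.0004,0,0.0018,0,-0.25,0,0],[-0.0004,0,0.0018,0,-0.25,0,0],[-0.0004,0,0.0018,0,-0.25,0,0],[-0.0004,0,0.0018,0,-0.25,0,0],[-0.0004,0,0.0018,0,-0.25,0,0],[-0.0004,0,0.0018,0,-0.25,0,0],[-0.0004,0,0.0018,0,-0.25,0,0]]])

```text
t: 10.02
tool_pos: [0.5396, -0.0554, 0.0333]
tool_rot: [-0.111, 1.603, 0.108]
contact_force: [-8.9, -2.6, 4.4]
opening: 0.0001
```

```bash
python3 st.py
python3 - <<'E'
from h import *
def crop(c,r,w,k):
    p=px(c,[0.60,-0.048,0.05]); print(c,p); im=get_image(c); x,y=int(p[0]),int(p[1])
    return cv2.resize(im[y-r:y+r,x-w:x+w],(600,300),interpolation=cv2.INTER_CUBIC)
cv2.imwrite('pics/home.png',np.vstack([crop('scene',40,80,4),crop('side',32,64,4)])[:,:,::-1])
E
```

```text
t 10.0167 fix xy mm [-47.7   0.9] z 33.3 F [-9.17 -1.38] 4.42 heading 7.93 tilt [-1.99 -0.25]
scene [311.2120034  228.97973373]
side [309.96466854 185.79057062]
```

View pics/home.png

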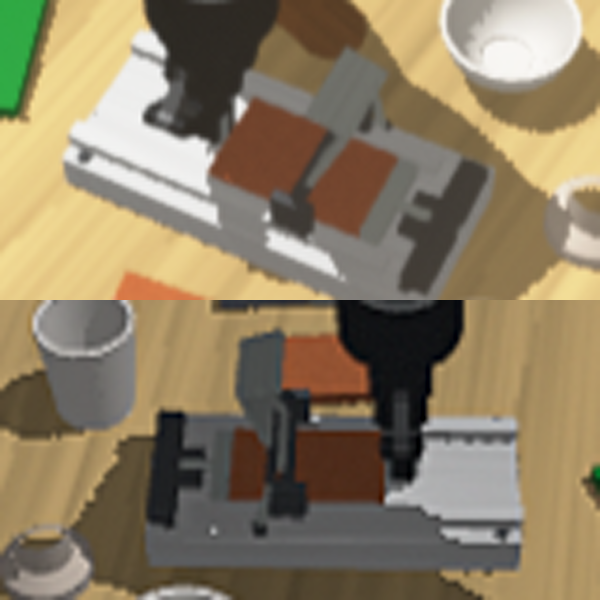

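The tile sits against the ejector bar. The tool stopped rigidly at fixture x = −47.6 mm and held about 8–10 N for more than a second with the flap still open. I'll back off, rise and go over to the rear of the flap.

>>> arm_command(plan=[[[0,0,-0.005,0,0,0,0],[0,0,-0.012,0,0,0,0],[0,0,-0.012,0,-1,0,0],[-0.01,0,-0.005,0,-1,0,0],[-0.035,0,0,0,0,0,0],[-0.035,0,0,0,0,0,0],[-0.035,0,0,0,0,0,0],[-0.035,0,0,0,0,0,0],[0,0,0,0,0,0,0]]])

```text
t: 10.87
tool_pos: [0.5088, -0.0591, 0.1914]
tool_rot: [-0.106, 1.545, 0.11]
contact_force: [0.8, -1.2, 0.8]
opening: 0.0
```

```bash
python3 st.py
```

```text
t 10.8667 fix xy mm [-78.7   1.3] z 191.4 F [ 0.61 -1.29] 0.77 heading 7.88 tilt [1.3  0.23]
```

>>> arm_command(plan=[[[0,0,0.033,0,0.6,0,0],[0,0,0.033,0,0.6,0,0],[0,0,0.033,0,0,0,0],[0,0,0.033,0,0,0,0],[0,0,0.025,0,0,0,0],[0,0,0.008,0,0,0,0],[0,0,0,0,0,0,0]]])

```text
t: 11.45
tool_pos: [0.6854, -0.0336, 0.1994]
tool_rot: [-0.107, 1.538, 0.107]
contact_force: [-0.1, -0.5, -0.2]
opening: 0.0
```

```bash
python3 st.py;  python3 look.py 5 | grep -v mask
```

```text
t 11.45 fix xy mm [99.7  3.2] z 199.4 F [-0.12 -0.45] -0.15 heading 7.86 tilt [1.73 0.11]
fixture []
tile [(0.93, [0.5407, 0.2553, 0.0035])]
flap_hinge [(0.91, [0.6079, -0.0484, 0.0564])]
flap_edge [(0.85, [0.6337, -0.0422, 0.1294])]
```

>>> arm_command(plan=[[[0.03,-0.002,0,0,1.0,0,0],[0.03,-0.001,0,0,0.8,0,0],[0.025,0,0,0,0,0,0],[0.008,0,0,0,0,0,0],[0,0,0,0,0,0,0]]])

```text
t: 12.17
tool_pos: [0.6836, -0.0387, 0.1092]
tool_rot: [-0.109, 1.564, 0.102]
contact_force: [0.1, -0.4, -0.3]
opening: 0.0001
```

```bash
python3 st.py
```

```text
t 12.1667 fix xy mm [97.3 -1.6] z 109.2 F [ 0.08 -0.37] -0.27 heading 7.69 tilt [ 0.27 -0.24]
```

>>> arm_command(plan=[[[0.006,0.001,-0.005,0,0,0,0],[0.005,0,-0.006,0,0,0,0],[0,0,-0.006,0,0,0,0],[0,0,-0.003,0,0,0,0],[0,0,-0.002,0,0,0,0],[0,0,-0.002,0,0,0,0]]])

```text
t: 12.67
tool_pos: [0.6591, -0.0418, 0.1035]
tool_rot: [-0.11, 1.556, 0.1]
contact_force: [0.1, 0.2, 0.1]
opening: -0.0001
```

```bash
python3 st.py
```

```text
t 12.6667 fix xy mm [72.6 -1.4] z 103.5 F [0.08 0.14] 0.13 heading 7.67 tilt [ 0.73 -0.32]
```

>>> arm_command(plan=[[[0,0,-0.002,0,0,0,0],[0,0,-0.002,0,0,0,0],[0,0,-0.002,0,0,0,0],[0,0,-0.002,0,0,0,0],[0,0,-0.002,0,0,0,0]]])

```text
t: 13.08
tool_pos: [0.6518, -0.0432, 0.1067]
tool_rot: [-0.11, 1.545, 0.099]
contact_force: [5.6, -0.5, -2.2]
opening: -0.0001
```

```bash
python3 st.py
```

```text
t 13.0833 fix xy mm [65.2 -1.8] z 106.7 F [ 5.52 -1.21] -2.21 heading 7.66 tilt [ 1.34 -0.32]
```

>>> arm_command(plan=[[[0.002,0,-0.002,0,0.4,0,0],[0.002,0,-0.002,0,0.4,0,0],[0.002,0,-0.002,0,0.4,0,0],[0.002,0,-0.002,0,0.4,0,0]]])

```text
t: 13.42
tool_pos: [0.6528, -0.0431, 0.106]
tool_rot: [-0.112, 1.55, 0.097]
contact_force: [5.9, 2.2, 1.4]
opening: -0.0001
```

```bash
python3 st.py
```

```text
t 13.4167 fix xy mm [66.1 -1.9] z 106.0 F [6.18 1.42] 1.35 heading 7.65 tilt [ 1.1  -0.45]
```

>>> arm_command(plan=[[[0.001,0,-0.002,0,0.3,0,0],[0.001,0,-0.002,0,0.3,0,0],[0.001,0,-0.002,0,0.3,0,0],[0.001,0,-0.002,0,0.3,0,0],[0.001,0,-0.002,0,0.3,0,0]]])

```text
t: 13.83
tool_pos: [0.6512, -0.0434, 0.1066]
tool_rot: [-0.114, 1.555, 0.096]
contact_force: [6.3, 0.7, 0.8]
opening: 0.0003
```

```bash
python3 st.py
```

```text
t 13.8333 fix xy mm [64.6 -1.9] z 106.6 F [ 6.34 -0.11] 0.77 heading 7.66 tilt [ 0.82 -0.6 ]
```

>>> arm_command(plan=[[[0.002,0,-0.003,0,0.1,0,0],[0.002,0,-0.003,0,0.1,0,0],[0.002,0,-0.003,0,0.1,0,0]]])

```text
t: 14.08
tool_pos: [0.6504, -0.0436, 0.1071]
tool_rot: [-0.114, 1.539, 0.095]
contact_force: [5.1, 3.2, 2.2]
opening: 0.0001
```

```bash
python3 st.py
```

```text
t 14.0833 fix xy mm [63.7 -2. ] z 107.1 F [5.44 2.51] 2.15 heading 7.68 tilt [ 1.7  -0.56]
```

>>> arm_command(plan=[[[0.001,0,-0.004,0,0.1,0,0],[0.001,0,-0.004,0,0.1,0,0],[0.001,0,-0.004,0,0.1,0,0]]])

```text
t: 14.33
tool_pos: [0.6449, -0.0443, 0.1092]
tool_rot: [-0.114, 1.528, 0.095]
contact_force: [5.5, 0.9, 2.3]
opening: 0.0002
```

```bash
python3 st.py
```

```text
t 14.3333 fix xy mm [58.1 -2. ] z 109.2 F [5.61 0.13] 2.32 heading 7.7 tilt [ 2.36 -0.55]
```

>>> arm_command(plan=[[[0.004,0,-0.004,0,0.4,0,0],[0.004,0,-0.004,0,0.4,0,0],[0.004,0,-0.004,0,0.4,0,0],[0.003,0,-0.004,0,0.4,0,0],[0.003,0,-0.004,0,0.4,0,0]]])

```text
t: 14.75
tool_pos: [0.6396, -0.0467, 0.105]
tool_rot: [-0.119, 1.526, 0.091]
contact_force: [5.7, 2.3, 5.2]
opening: -0.0001
```

```bash
python3 st.py
```

```text
t 14.75 fix xy mm [52.5 -3.7] z 105.0 F [5.93 1.56] 5.17 heading 7.71 tilt [ 2.46 -0.87]
```

>>> arm_command(plan=[[[0.002,0.001,-0.004,0,0.4,0,0],[0.002,0.001,-0.004,0,0.4,0,0],[0.002,0.001,-0.004,0,0.4,0,0],[0.002,0,-0.004,0,0.4,0,0],[0.002,0,-0.004,0,0.4,0,0]]])

```text
t: 15.17
tool_pos: [0.6294, -0.0486, 0.1049]
tool_rot: [-0.127, 1.537, 0.083]
contact_force: [4.4, 0.6, 3.3]
opening: -0.0001
```

```bash
python3 st.py
```

```text
t 15.1667 fix xy mm [42.2 -4.2] z 104.9 F [4.47 0.03] 3.26 heading 7.71 tilt [ 1.9  -1.46]
```

>>> arm_command(plan=[[[0.002,0,-0.004,0,0.4,0,0],[0.002,0,-0.004,0,0.4,0,0],[0.002,0,-0.004,0,0.4,0,0],[0.002,0,-0.004,0,0.4,0,0]]])

```text
t: 15.5
tool_pos: [0.6159, -0.0511, 0.0997]
tool_rot: [-0.129, 1.558, 0.081]
contact_force: [3.9, 1.0, 3.9]
opening: -0.0001
```

```bash
python3 st.py
```

```text
t 15.5 fix xy mm [28.5 -5. ] z 99.7 F [3.99 0.46] 3.86 heading 7.67 tilt [ 0.69 -1.71]
```

>>> arm_command(plan=[[[0,0.001,-0.003,0,0.1,0.3,0],[0,0.001,-0.003,0,0.1,0.3,0],[0,0.001,-0.003,0,0.1,0.3,0],[0,0,-0.003,0,0.1,0,0]]])

```text
t: 15.83
tool_pos: [0.598, -0.0503, 0.0952]
tool_rot: [-0.116, 1.578, 0.094]
contact_force: [0.5, -0.1, 0.3]
opening: -0.0002
```

```bash
python3 st.py
```

```text
t 15.8333 fix xy mm [10.8 -1.8] z 95.2 F [ 0.45 -0.19] 0.26 heading 7.66 tilt [-0.53 -0.84]
```

>>> arm_command(plan=[[[0,0,-0.003,0,0,0,0],[0,0,-0.003,0,0,0,0]]])

```text
t: 16.0
tool_pos: [0.5882, -0.0507, 0.0925]
tool_rot: [-0.115, 1.587, 0.096]
contact_force: [0.3, 0.2, -0.0]
opening: -0.0001
```

```bash
python3 st.py
```

```text
t 16.0 fix xy mm [ 1.1 -0.9] z 92.5 F [0.35 0.2 ] -0.0 heading 7.65 tilt [-1.   -0.75]
```

Force is gone, so the flap has likely snapped. I'll rise clear, then look.

>>> arm_command(plan=[[[-0.02,0,0,0,0,0,0],[-0.035,0,0,0,0,0,0],[-0.035,0,0,0,0,0,0],[-0.035,0,-0.02,0,0,0,0],[-0.02,0,-0.03,0,0,0,0],[0,0,-0.03,0,0,0,0],[0,0,0,0,0,0,0]]])

```text
t: 16.58
tool_pos: [0.5002, -0.0581, 0.2378]
tool_rot: [-0.111, 1.612, 0.102]
contact_force: [0.5, -0.8, -0.9]
opening: 0.0004
```

```bash
python3 st.py
python3 - <<'E'
from h import *
def crop(c,r,w):
    p=px(c,[0.60,-0.048,0.05]); im=get_image(c); x,y=int(p[0]),int(p[1])
    for t in('fixture','tile','flap_edge'): print(c,t,[(round(d['conf'],2),world(c,d['at']).round(3).tolist()) for d in mark_of(c,t)[:6]])
    return cv2.resize(im[y-r:y+r,x-w:x+w],(600,300),interpolation=cv2.INTER_CUBIC)
cv2.imwrite('pics/shut.png',np.vstack([crop('scene',40,80),crop('side',32,64)])[:,:,::-1])
E
```

```text
t 16.5833 fix xy mm [-87.1   3.4] z 237.8 F [ 0.35 -0.84] -0.87 heading 7.73 tilt [-2.49 -0.48]
scene fixture [(0.68, [0.586, -0.045, -0.004]), (0.51, [0.603, -0.17, -0.002])]
scene tile [(0.95, [0.329, -0.259, 0.0]), (0.94, [0.366, -0.068, 0.002]), (0.84, [0.54, 0.256, -0.001]), (0.63, [0.357, 0.137, -0.002]), (0.62, [0.598, -0.047, 0.026])]
scene flap_edge [(0.72, [0.534, -0.054, 0.056])]
side fixture [(0.74, [0.59, -0.049, 0.0])]
side tile [(0.88, [0.363, -0.072, 0.001]), (0.63, [0.542, 0.253, 0.004]), (0.55, [0.325, -0.258, 0.006]), (0.54, [0.603, -0.05, 0.034])]
side flap_edge [(0.58, [0.537, -0.059, 0.058])]
```

View pics/shut.png

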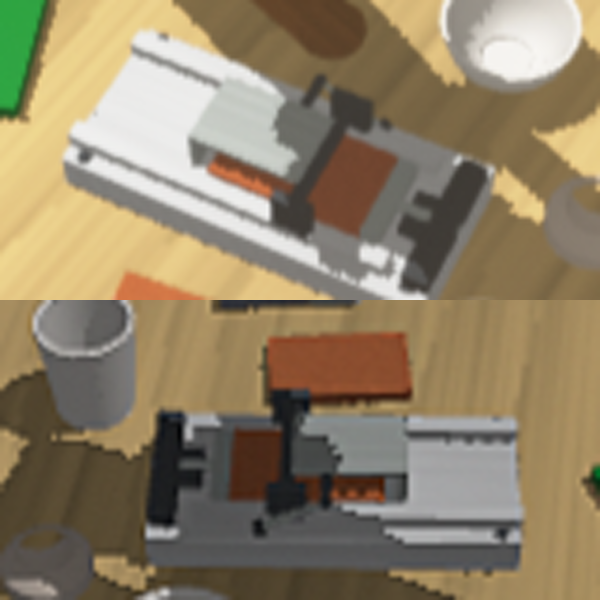

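The flap is level over the tile with its lip in front of it, and the ejector still sits at the back against the tile. The arm is well clear, so I'm handing in.

```bash
python3 -c "
from h import *
print(finish_job())"
```

```text
the job is handed in; nothing more can be done
None
```

I slid the tile home, snapped the flap shut and handed the job in at about 17 s of the 64 s. No verdict came back.

- **Tile:** I pushed it at its front edge with the closed fingers. It met the ejector at about 4 N, then stopped hard at fixture x = −47.6 mm. I held it there for over a second at 8–10 N by the wrist sensor, with the flap still open. I saw no reading above 10 N on the tile.
- **Flap:** I tipped it from its rear face. The wrist sensor read at most about 8 N between moves. The force dropped to zero near the snap point and the flap sprang shut on its own.
- **Final pictures:** both cameras show the flap level with its lip in front of the tile. The flap's edge is at about z = 57 mm, the tile lies against the ejector, and the fingers are well clear of the fixture.
- **Not confirmed:**
  - The ejector's end stop was only felt, as the hard stop during the push. The stop came about 1–4 mm farther in than I expected, which I put down to error in my estimate of the fixture's position.
  - The wrist force was only read between moves, so I can't rule out short peaks.
  - I did not measure the bystanders again at the end. The spare tile, cup, bowl and plaster plug look unmoved in the close-ups, but the rib was only partly in view and the brush was outside them.

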